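# Lift the red-capped vial from the dry block with tongs

## Task

First swing the magnifier arm, by its yellow handle, away from over the blue block and all the way round to its stop near the robot's side. Then pick up the orange-gripped tongs, close them on the red-capped vial, lift it straight out of the block and finish while still holding it upright in the tongs, at least 8 cm above the block. Never touch the red-capped vial with the gripper itself, and leave the other two vials standing in their seats.

Things in the scene. Friction and masses are not known exactly. Their poses are not given: they have to be found in the camera images.
- magnifier (a joint): Swing angle of the magnifier arm, rad. 0: the arm points to world -y, out over the block; growing values swing the arm clockwise seen from above, its lens coming towards the robot (-x); the stop is at 1.5. The hinge is vertical, resists with about 0.2 N m of friction and stays where it is left. It starts between 0 and 0.25.
- magnifier_handle (a point): Grip point of the yellow handle: an upright round peg, 16 mm diameter, standing on top of the grey arm, 150 mm from the hinge axis. The point lies on the peg's axis 200 mm above the table; the peg's top is 226 mm and the arm's upper face 164 mm above the table.
- magnifier_base: Fixed foot and post of the magnifier: grey disc of 110 mm diameter with a 24 mm post. Origin at the centre of its underside.
- magnifier_hinge (a point): Point on the magnifier's vertical hinge axis, at the same height as magnifier_handle (200 mm). The round post here reaches 170 mm above the table; its foot is a grey disc of 110 mm diameter.
- magnifier_lens (a point): Centre of the round magnifier lens in its white ring (outer diameter about 116 mm, underside about 151 mm above the table), 265 mm from the hinge axis at the end of the arm.
- rest: Grey fixed tong rest: base 170 x 120 x 6 mm, with two cross bars (12 mm wide, 116 mm long along its y) at x = +52 and -52 mm whose tops are 30 mm above the table; 11 mm high end stops at y = +-53 mm. Origin at the centre of its underside, z up.
- tongs: Loose spring tongs lying level on the rest, about 0.1 kg, balanced at the grips, steel arms with orange grips. Own x points from the rear hinge block (x = -103 to -81 mm) to the jaw tips (x = 95 mm), y across (the arms close along y), z up. Origin midway between the grips, at the underside; arms 16 to 20 mm high. The arms pivot about upright axes at x = -85, y = +-10 mm and move symmetrically.
- tongs_grip (a point): Middle between the orange grips, 10 mm above the underside: grip here, closing along the tongs' y. Grips 44 mm long (along x), 20 mm high; 66 mm over their backs when open, 46 mm when closed on a vial, and parallel half-way (54 to 58 mm). A spring opens the tongs: pressing the grips takes about 5 N at first, 12 N when closed on a vial; about half of any further force reaches the vial.
- tongs_jaw (a point): Middle between the two black rubber jaw pads, 81 mm ahead (tongs' x) of tongs_grip and at the same height. The pads are 28 mm long along x and 18 mm high.
- tongs_l (a joint): Closing angle of the left tong arm (the right one mirrors it), rad: 0 fully open (jaw gap 64 mm); 0.12 arms parallel, jaw gap 24 mm, which just holds a vial; stop at 0.17.
- block: Fixed blue-painted metal block, 100 x 240 x 36 mm (x, y, z), origin at the centre of its underside, z up, yaw up to 0.25 rad. Three round seats, 30 mm wide and 6 mm deep, at y = -75, 0, +75 mm on its centre line hold one vial each (vial underside 30 mm above the table).
- vial_red: Small round amber glass vial with a red cap: 24 mm diameter and 46 mm tall, then a 22 mm wide cap from 48 to 62 mm; 28 to 44 g. Origin at the centre of its underside, z up. Stands upright in one of the three seats of the block. The one to lift; which seat it is in varies.
- vial_blue: Small round amber glass vial with a blue cap: 24 mm diameter and 46 mm tall, then a 22 mm wide cap from 48 to 62 mm; 28 to 44 g. Origin at the centre of its underside, z up. Stands upright in one of the three seats of the block.
- vial_green: Small round amber glass vial with a green cap: 24 mm diameter and 46 mm tall, then a 22 mm wide cap from 48 to 62 mm; 28 to 44 g. Origin at the centre of its underside, z up. Stands upright in one of the three seats of the block.
There are look-alikes about, which are no part of the job. There is more than one size of the tongs; the job needs the larger.

How it is judged:
By the outcome, as a careful person would: the job done as asked, in the order asked, and still so for the second after the job is handed in, while the arm keeps its last pose, push and grip.
It also fails if it takes over 64 s, if anything falls off the work surface, if the arm or the gripper's body presses on something with over 40 N, if the wrist force passes 120 N, or if a joint passes its speed limit or range.

## Robot

A 6-joint arm with a two-finger parallel gripper is mounted at the origin on the work surface. World frame = base frame: x ahead of the robot, y to its left, z up, the work surface at z = 0. Lengths are in m, angles in rad, forces in N, time in s.
With the tool pointing down it reaches from about 0.25 to 0.775 m from the base axis. Payload 4 kg.
Tool frame: the origin (TCP) lies at the very end of the fingers, on their centre line; the grasp point (between the pads) lies 19 mm behind it; z points along the fingers, y is the direction in which the jaws open and shut (so a half turn about z gives the same grasp; the last joint's range is limited). The gripper opens to 94 mm and grips with 3 to 60 N. Pads are 16 mm wide; open, the fingers measure 119 mm over their backs; the gripper's body (75 mm by 177 mm) begins 78 mm behind the grasp point.
Start: joints at [-1.338, 0.087, 1.371, -0, 1.684, -0.103], TCP at [0.181, -0.519, 0.171] pointing down, gripper open.
Joint ranges: [-3.1, 3.1], [-0.76, 2.03], [0.27, 2.55], [-1.08, 4.22], [0.17, 2.65], [-2.57, 2.57]. Speed limits (rad/s): [2.79, 2.79, 3.14, 3.14, 3.14, 3.14].

## Interface

Orientations are given as [roll, pitch, yaw] about the fixed x, y, z axes, in that order (R = Rz(yaw) Ry(pitch) Rx(roll)).
In Python, from bench import robot, snapshot, calibration gives the robot as it stands. The module is installed in compiled form; this text tells all that it offers.
- The arm moves only by the tool servo_tool, never from a script. Its argument "series" is text: rows parted by semicolons, each of 5 numbers parted by spaces: the closure, from -1 (fully open) to 1 (shut), then the shift along the tool's x, y, z in cm, then the turn about the tool's z in rad. A call has 1 to 20 rows; each row is the pose to reach, as a shift and turn from the pose commanded when the call began, along the tool's axes at that moment; what a row does not reach only later rows make up. A row lasts 1/12 s, in which the tool goes at most 41.7 mm and 7.16 degrees, less where a joint would pass 70% of its speed; a pose out of reach is approached as far as the arm can. A call with a gripper value outside its range is refused whole. The fingers move at their own pace and stop on an object; the grip force is fixed at half the most. Time passes only in rows, so rows that repeat a pose let the fingers close. It gives the time, the measured TCP pose, the force and the opening at its end, in the units of the state.
- robot.get_obs(): the state, without advancing time (a new reading comes with each control period).
- snapshot(name): name is "scene" or "side" or "wrist"; returns (picture, depth): 480x640x3 uint8, red, green, blue; 480x640 float32, m along the optical axis (not along the pixel's ray), 0 where there is no reading.
- calibration(name): a dict with "fx", "fy", "cx", "cy" (pixels), "rvec" (rotation vector, rad) and "tvec" (3), from world to camera coordinates, as OpenCV has them; the wrist camera has in their place "tool_from_camera" (4x4, takes a point from camera to tool coordinates, whose origin is the TCP and whose axes are the flange's). Camera axes: x right, y down, z forward; pixel columns grow to the right and rows downward; lengths in m; the calibration is good to about 2 mm. The wrist camera is an equidistant fisheye: a pixel r from the principal point sees the ray r / f radians off the axis. A picture is of the moment at which its call begins: read the wrist's pose just before it. calibration takes no time and is no camera call.
- robot.close_job(): hands the job in, once; it reports no verdict.
The state is a dict: "time": time; "joint_positions": joint angles; "qvel": joint speeds; "joint_torque": joint torques, N m; "tool_pos": TCP position; "ee_rot": TCP orientation; "wrist_force": force on the tool from outside, world axes, zero at the start; "wrist_torque": the same for the moment, N m; "width": finger opening in m.
Only numpy, scipy, OpenCV 4.12 (cv2) and the standard library are available. Lean on these libraries where they do the work, as an engineer would, in place of code of your own. Each camera call takes 0.05 s, during which the arm holds its last target. There are 200 camera calls.

## Working session

There is one attempt and no reset: what is moved stays moved. The work goes in short steps, Python scripts to look and compute and a tool call to move; the robot and the scene stay as the last step left them, time stands still between calls to the robot, and variables do not carry over. Pictures are saved under pics/ and viewed, about 8 in all and at most 12, crops included, and the job is handed in when it is done.

Besides the shell and the picture viewer there is one more tool, called after "Request:" in YAML: its name, and indented under it one key for each argument. servo_tool: Moves the arm, as the interface text tells. Its arguments: {"type":"object","properties":{"series":{"type":"string"}},"required":["series"]}

```bash
mkdir -p pics; cat > h.py <<'E'
import numpy as np, cv2
from bench import robot, snapshot, calibration
def R(c): return cv2.Rodrigues(np.array(c['rvec'],float))[0]
def world(name,u,v,z=None,d=None):
    c=calibration(name); r=R(c); t=np.array(c['tvec'],float).ravel()
    ray=np.array([(u-c['cx'])/c['fx'],(v-c['cy'])/c['fy'],1.])
    o=-r.T@t; w=r.T@ray
    return o+w*((z-o[2])/w[2] if z is not None else d)
def tri(a,b):
    # a=(name,u,v), b likewise: closest point and gap
    L=[]
    for n,u,v in (a,b):
        p=world(n,u,v,d=0.);q=world(n,u,v,d=1.);L.append((p,(q-p)/np.linalg.norm(q-p)))
    (p,d),(q,e)=L
    s=np.linalg.lstsq(np.c_[d,-e],q-p,rcond=None)[0]
    A=p+s[0]*d;B=q+s[1]*e
    return (A+B)/2,np.linalg.norm(A-B)
def save(n,img): cv2.imwrite('pics/'+n,img[:,:,::-1])
E
python3 - <<'E'
from h import *
for n in ('scene','side'):
    p,d=snapshot(n); save(n+'0.png',p); np.save(n+'.npy',d); np.save(n+'_p.npy',p)
    print(calibration(n))
o=robot.get_obs();print(o['tool_pos'],o['ee_rot'],o['time'],o['width'])
print(calibration('wrist'))
E
```

```text
{'fx': 548.2364442283923, 'fy': 548.2364442283923, 'cx': 318.47522544686836, 'cy': 241.07808505309183, 'rvec': array([ 1.36040492,  2.03065995, -1.01214293]), 'tvec': array([ 0.19249705, -0.1499263 ,  1.58904203])}
{'fx': 490.5855396102879, 'fy': 490.5855396102879, 'cx': 314.8654864993685, 'cy': 239.5541180506858, 'rvec': array([ 0.29761318, -2.79527915,  1.23009919]), 'tvec': array([0.44509485, 0.16856142, 1.18908431])}
[ 0.18110453 -0.51874218  0.16990878] [-3.13959768e+00 -2.09785472e-04  3.35793809e-01] 0.1 0.09395805755837827
{'fx': 371.64829954431775, 'fy': 371.64829954431775, 'cx': 319.616919981168, 'cy': 239.61554757979144, 'tool_from_camera': array([[-7.04295505e-04, -9.66916654e-01, -2.55091527e-01,
         7.42515641e-02],
       [ 9.99999660e-01, -7.90197967e-04,  2.34270065e-04,
         1.18156751e-03],
       [-4.28092434e-04, -2.55091276e-01,  9.66916883e-01,
        -2.13512523e-01],
       [ 0.00000000e+00,  0.00000000e+00,  0.00000000e+00,
         1.00000000e+00]])}
```

View pics/scene0.png

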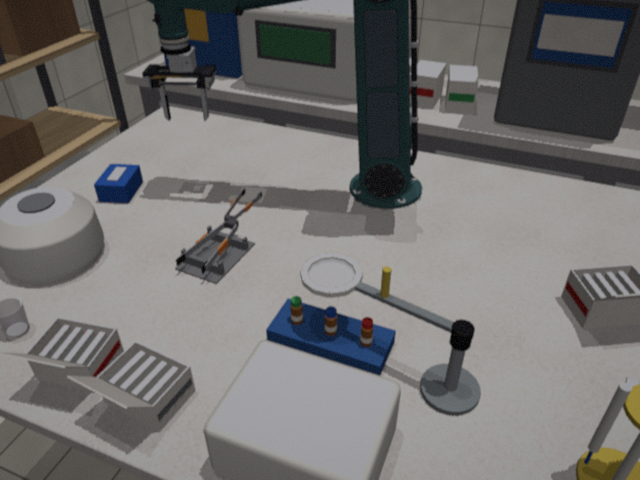

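View pics/side0.png

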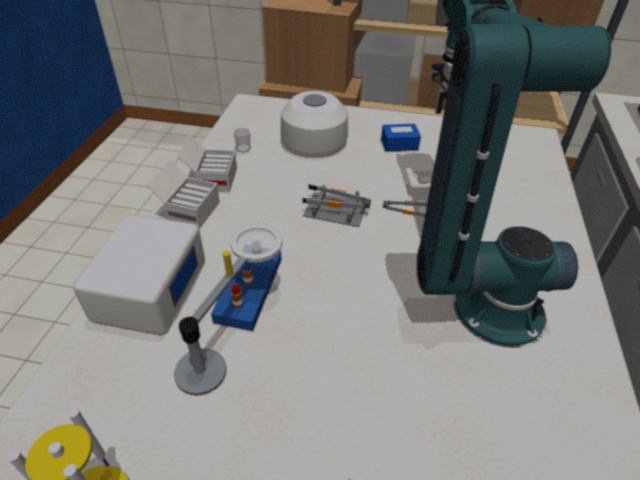

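The scene view shows the red vial at (367,330), blue at (331,320) and green at (297,310). It also shows the handle at (386,280), the hinge post at (460,335) and the lens at (332,273). There are two tongs candidates: the pair on the grey rest at (215,248) and a loose pair behind it at (243,205). I'll check these in enlarged crops.

```bash
python3 - <<'E'
from h import *
a=np.load('scene_p.npy');b=np.load('side_p.npy')
f=lambda p,x,y,w,h,s:cv2.resize(p[y:y+h,x:x+w],None,fx=s,fy=s,interpolation=cv2.INTER_CUBIC)
top=np.hstack([f(a,170,180,100,100,4),f(b,295,170,100,75,4)[:300] if 0 else f(b,295,150,100,100,4)])
save('c1.png',top)
save('c2.png',np.hstack([f(a,260,240,100+140,150,1.6666*1.0).astype(np.uint8),f(b,170,215,120,75*1,3.3333)]))if 0 else None
l=f(a,260,250,240,170,2.5);r=f(b,165,215,80,170,2.5)
save('c2.png',np.hstack([l,f(b,165,220,80,170,2.5)]))
E
```

```text
(no output)
```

View pics/c1.png

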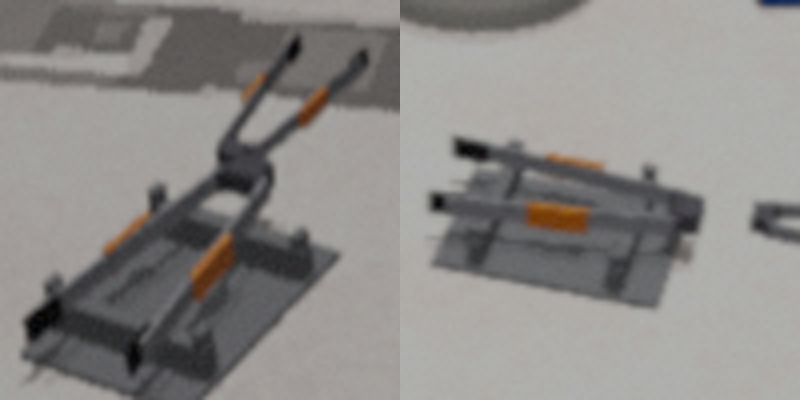

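View pics/c2.png

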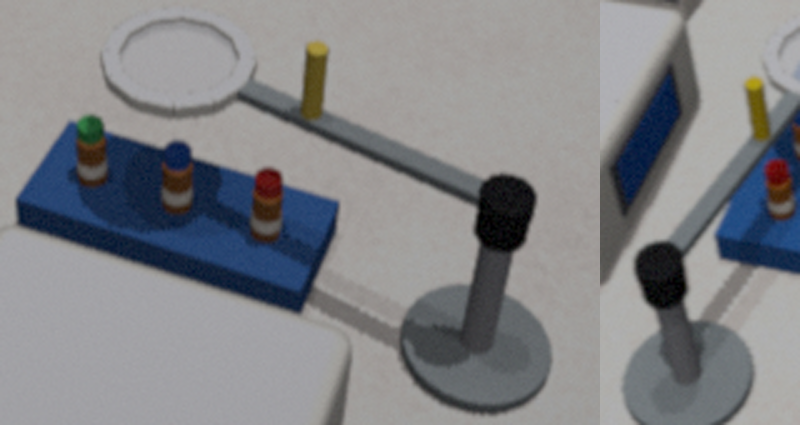

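c1: the pair on the rest is clearly larger than the loose pair at (243,205). Its hinge block is at scene (231,221) and its jaws are at (180,260) and (203,268). c2: the yellow peg runs from (387,269) to (385,296), the red cap top is at (368,319), and the red vial is in the seat at the +y end. Next I'll triangulate.

```bash
python3 - <<'E'
from h import *
P={'htop':((386.8,268.8),(227,253.2)),'hbot':((385.2,296),(229.4,274.8)),'red':((367.6,319.2),(235.8,285.6)),'hinge':((463.2,324.8),(189,322)),
'rear':((230.7,221.3),(366,203)),'jaw+':((203.2,267.5),(304,200.7)),'jaw-':((180.5,260),(312.5,187)),'grip+':((223,246.2),(334.5,204.2)),'grip-':((201.7,238.2),(338,189.5))}
for k,(a,b) in P.items():
    p,g=tri(('scene',*a),('side',*b)); print(k,p.round(4),round(g,4))
# caps green/blue by plane
for k,a in dict(g=(296.4,300.5),b=(331.2,310.5),r=(367.6,321)).items(): print(k,world('scene',*a,z=0.09).round(4))
print('lens',world('scene',332,273,z=.155).round(4), 'base',world('scene',260+475/2.5,250+345/2.5,z=.01).round(4))
o=robot.get_obs();print(o)
E
```

```text
htop [0.6042 0.1719 0.2247] 0.0003
hbot [0.6055 0.1738 0.1621] 0.0
red [0.6083 0.1445 0.095 ] 0.001
hinge [0.6352 0.3178 0.1732] 0.001
rear [ 0.3639 -0.2957  0.041 ] 0.0086
jaw+ [ 0.5428 -0.2662  0.0389] 0.0048
jaw- [ 0.5335 -0.3359  0.036 ] 0.0016
grip+ [ 0.4533 -0.2682  0.0377] 0.0009
grip- [ 0.454  -0.3265  0.0468] 0.0012
g [ 0.6082 -0.0036  0.09  ]
b [0.6083 0.0707 0.09  ]
r [0.6085 0.1451 0.09  ]
lens [0.5745 0.0584 0.155 ] base [0.6382 0.3196 0.01  ]
{'time': 0.1, 'joint_positions': array([-1.33810156e+00,  8.79242324e-02,  1.37208129e+00,  3.37668029e-06,
        1.68359310e+00, -1.03098877e-01]), 'qvel': array([ 0.00063471,  0.0002808 , -0.00314647, -0.00026576, -0.00151439,
       -0.00024251]), 'joint_torque': array([ 3.26830115e-03, -3.41251838e+01, -3.03301585e+01,  7.21017667e-02,
        3.03817133e-02, -9.78371168e-05]), 'tool_pos': array([ 0.18110453, -0.51874218,  0.16990878]), 'ee_rot': array([-3.13959768e+00, -2.09785472e-04,  3.35793809e-01]), 'wrist_force': array([-0.39075825, -0.02063214, -0.34889728]), 'wrist_torque': array([-0.00075271, -0.01156061, -0.04174945]), 'width': 0.09395805755837827}
```

```bash
cat >> h.py <<'E'
from scipy.spatial.transform import Rotation as Ro
def to(x,y,z,yaw,frm=None):
    o=robot.get_obs(); R0=Ro.from_euler('xyz',o['ee_rot']).as_matrix()
    s=R0.T@(np.array([x,y,z])-o['tool_pos']); t=-(yaw-o['ee_rot'][2]); t=(t+np.pi)%(2*np.pi)-np.pi
    return np.r_[s*100,t].round(2)
E
python3 - <<'E'
from h import *
print(to(.605,.172,.30,1.36)); print(to(.605,.172,.30,1.36)/2)
E
```

```text
[ 62.79 -51.27 -12.89  -1.02]
[ 31.395 -25.635  -6.445  -0.51 ]
```

Request:
servo_tool:
  series: "-1 4 -3 -13 0; -1 4 -3 -13 0; -1 4 -3 -13 0; -1 62.8 -51.3 -13 -1.02; -1 62.8 -51.3 -13 -1.02; -1 62.8 -51.3 -13 -1.02; -1 62.8 -51.3 -13 -1.02; -1 62.8 -51.3 -13 -1.02; -1 62.8 -51.3 -13 -1.02; -1 62.8 -51.3 -13 -1.02; -1 62.8 -51.3 -13 -1.02; -1 62.8 -51.3 -13 -1.02; -1 62.8 -51.3 -13 -1.02; -1 62.8 -51.3 -13 -1.02; -1 62.8 -51.3 -13 -1.02; -1 62.8 -51.3 -13 -1.02; -1 62.8 -51.3 -13 -1.02; -1 62.8 -51.3 -13 -1.02; -1 62.8 -51.3 -13 -1.02; -1 62.8 -51.3 -13 -1.02"

```text
time: 1.77
tool_pos: [0.5754, 0.1247, 0.2994]
ee_rot: [-3.141, 0.001, 1.356]
wrist_force: [1.5, -1.2, 0.7]
width: 0.0938
```

Request:
servo_tool:
  series: "-1 5 2 0 0; -1 5.3 1.9 0 0; -1 5.3 1.9 0 0; -1 5.3 1.9 0 0; -1 5.3 1.9 0 0"

```text
time: 2.18
tool_pos: [0.6045, 0.1694, 0.3]
ee_rot: [-3.141, 0.001, 1.355]
wrist_force: [-0.3, -0.8, -0.3]
width: 0.0944
```

```bash
python3 - <<'E'
from h import *
o=robot.get_obs();print(o['tool_pos'],o['ee_rot'],o['time'])
p,d=snapshot('wrist'); save('w1.png',p)
c=calibration('wrist');T=c['tool_from_camera'];Rt=Ro.from_euler('xyz',o['ee_rot']).as_matrix()
def proj(P):
    q=T[:3,:3].T@(Rt.T@(np.array(P)-o['tool_pos'])-T[:3,3]);th=np.arctan2(np.hypot(q[0],q[1]),q[2]);f=np.arctan2(q[1],q[0])
    return c['cx']+c['fx']*th*np.cos(f),c['cy']+c['fx']*th*np.sin(f)
print(proj([.6045,.172,.226]),proj([.636,.318,.173]),proj([.6085,.1448,.092]),to(.605,.172,.3,1.36))
E
```

```text
[0.6044672  0.16939716 0.29999389] [-3.14134150e+00  8.19928283e-04  1.35496782e+00] 2.1833
(np.float64(317.88478291133356), np.float64(233.00155218401562)) (np.float64(317.47567208546445), np.float64(59.00299457981956)) (np.float64(326.9163576023333), np.float64(226.98741577995622)) [ 0.3  -0.01  0.05 -0.01]
```

View pics/w1.png

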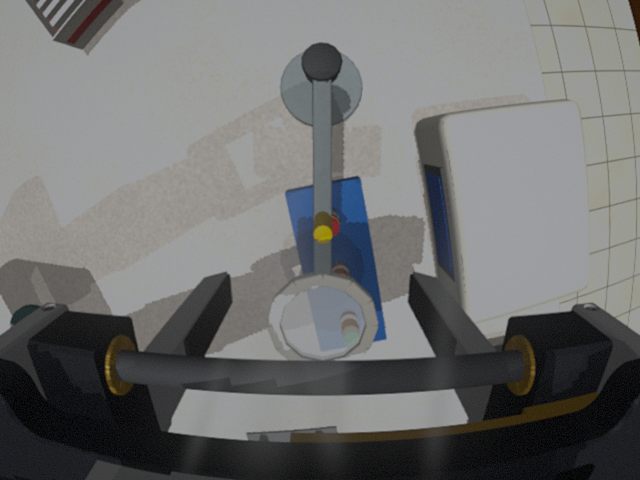

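The peg top is at (323,234), within about 5 px of the prediction, so it lies between the open fingers. I'll lower onto it and close to a loose cage.

Request:
servo_tool:
  series: "-1 0.3 0.1 3 0; -1 0.3 0.1 6 0; -1 0.3 0.1 9 0; -1 0.3 0.1 11.5 0; -1 0.3 0.1 11.5 0; 0.2 0.3 0.1 11.5 0; 0.45 0.3 0.1 11.5 0; 0.45 0.3 0.1 11.5 0; 0.45 0.3 0.1 11.5 0; 0.45 0.3 0.1 11.5 0; 0.45 0.3 0.1 11.5 0"

```text
time: 3.15
tool_pos: [0.6071, 0.1732, 0.1863]
ee_rot: [3.14, -0.001, 1.356]
wrist_force: [-0.0, -0.3, 0.4]
width: 0.0573
```

```bash
python3 - <<'E'
from h import *
H=np.array([.636,.318])
for th in np.linspace(.21,1.6,15)[1:]:
    x,y=H-.15*np.array([np.sin(th),np.cos(th)]); print(round(th,2),x.round(3),y.round(3),to(x,y,.185,np.pi/2-th))
E
```

```text
0.31 0.59 0.175 [-0.17 -1.68  0.12  0.09]
0.41 0.576 0.18 [ 0.05 -3.15  0.12  0.19]
0.51 0.563 0.187 [ 0.41 -4.59  0.12  0.29]
0.61 0.55 0.195 [ 0.91 -6.    0.11  0.39]
0.71 0.539 0.204 [ 1.54 -7.34  0.11  0.49]
0.81 0.528 0.214 [ 2.31 -8.62  0.11  0.59]
0.9 0.518 0.225 [ 3.2  -9.81  0.11  0.69]
1.0 0.509 0.237 [  4.2  -10.91   0.11   0.79]
1.1 0.502 0.25 [  5.31 -11.91   0.11   0.89]
1.2 0.496 0.264 [  6.51 -12.79   0.1    0.99]
1.3 0.491 0.278 [  7.79 -13.54   0.1    1.09]
1.4 0.488 0.293 [  9.14 -14.17   0.1    1.19]
1.5 0.486 0.307 [ 10.55 -14.66   0.1    1.29]
1.6 0.486 0.322 [ 12.   -15.     0.1    1.39]
```

Request:
servo_tool:
  series: "0.45 0 0 0 0; 0.45 0 0 0 0; 0.45 0 0 0 0; 0.45 0 0 0 0; 0.45 0 0 0 0; 0.45 0 0 0 0"

```text
time: 3.65
tool_pos: [0.6065, 0.1731, 0.1848]
ee_rot: [-3.141, 0.0, 1.356]
wrist_force: [-0.0, 0.3, -0.5]
width: 0.0259
```

Request:
servo_tool:
  series: "0.45 -0.2 -1 0 0.05; 0.45 -0.1 -1.7 0 0.1; 0.45 0 -2.4 0 0.15; 0.45 0.1 -3.2 0 0.2; 0.45 0.4 -4.6 0 0.3; 0.45 0.9 -6 0 0.4; 0.45 1.5 -7.3 0 0.5; 0.45 2.3 -8.6 0 0.6; 0.45 3.2 -9.8 0 0.7; 0.45 4.2 -10.9 0 0.8; 0.45 5.3 -11.9 0 0.9; 0.45 6.5 -12.8 0 1; 0.45 7.8 -13.5 0 1.1; 0.45 9.1 -14.2 0 1.2; 0.45 9.1 -14.2 0 1.2; 0.45 9.1 -14.2 0 1.2"

```text
time: 4.98
tool_pos: [0.4869, 0.2925, 0.1849]
ee_rot: [3.141, 0.0, 0.16]
wrist_force: [0.2, -1.0, -0.1]
width: 0.0255
```

Request:
servo_tool:
  series: "0.45 0 -0.4 0 0; 0.45 0 -0.8 0 0; 0.45 0 -1.2 0 0; 0.45 0 -1.5 0 0; 0.45 0 -1.8 0 0; 0.45 0 -2.1 0 0; 0.45 0 -2.1 0 0"

```text
time: 5.57
tool_pos: [0.4842, 0.3117, 0.1849]
ee_rot: [3.138, 0.0, 0.155]
wrist_force: [0.8, -5.0, 1.5]
width: 0.0261
```

Request:
servo_tool:
  series: "0.45 0 -0.2 0 0; 0.45 0 -0.4 0 0; 0.45 0 -0.4 0 0; 0.45 0 -0.4 0 0"

```text
time: 5.9
tool_pos: [0.4842, 0.3117, 0.1848]
ee_rot: [3.131, 0.001, 0.152]
wrist_force: [1.5, -12.1, 0.9]
width: 0.0257
```

It doesn't move any further under 12 N, so it's against the stop. I'll back off, open and rise.

Request:
servo_tool:
  series: "0.45 0 0.5 0 0; 0.1 0 0.6 0 0; -0.2 0 0.6 0 0; -0.5 0 0.6 0 0; -0.5 0 0.6 0 0; -1 0 0.6 -2 0; -1 0 0.6 -5 0; -1 0 0.6 -8 0; -1 0 0.6 -12 0; -1 0 0.6 -12 0; -1 0 0.6 -12 0"

```text
time: 6.82
tool_pos: [0.4852, 0.3122, 0.3087]
ee_rot: [-3.139, -0.007, 0.157]
wrist_force: [0.9, 0.1, 0.6]
width: 0.0895
```

```bash
python3 - <<'E'
from h import *
o=robot.get_obs();print(o['tool_pos'],o['ee_rot'],o['width'])
print(to(.4545,-.2985,.20,0))
p,d=snapshot('side'); save('s1.png',p)
p,d=snapshot('scene'); save('sc1.png',p)
E
```

```text
[0.48519608 0.31216921 0.30866864] [-3.13895054 -0.00707696  0.15663241] 0.08947308066038218
[-12.63  59.87  10.62   0.16]
```

View pics/sc1.png

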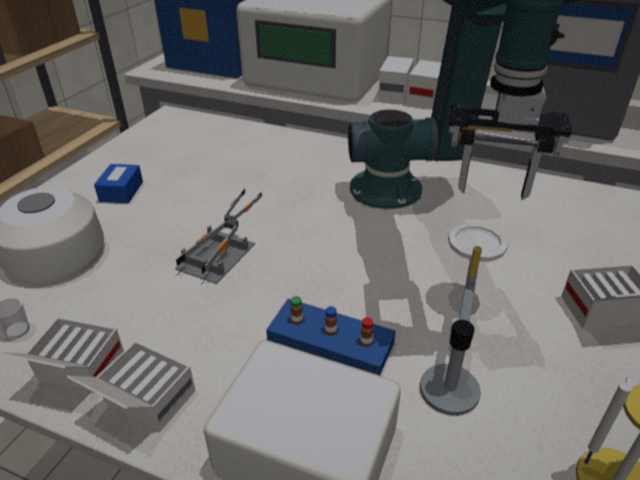

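The magnifier has swung clear of the block: its lens is now at (478,241), towards the robot. The vials are still standing. Next I'll go above the tongs.

Request:
servo_tool:
  series: "-1 -12.6 59.9 0 0.16; -1 -12.6 59.9 0 0.16; -1 -12.6 59.9 0 0.16; -1 -12.6 59.9 0 0.16; -1 -12.6 59.9 0 0.16; -1 -12.6 59.9 0 0.16; -1 -12.6 59.9 0 0.16; -1 -12.6 59.9 0 0.16; -1 -12.6 59.9 0 0.16; -1 -12.6 59.9 0 0.16; -1 -12.6 59.9 0 0.16; -1 -12.6 59.9 0 0.16; -1 -12.6 59.9 0 0.16; -1 -12.6 59.9 5 0.16; -1 -12.6 59.9 10.6 0.16; -1 -12.6 59.9 10.6 0.16; -1 -12.6 59.9 10.6 0.16; -1 -12.6 59.9 10.6 0.16; -1 -12.6 59.9 10.6 0.16; -1 -12.6 59.9 10.6 0.16"

```text
time: 8.58
tool_pos: [0.454, -0.2999, 0.2019]
ee_rot: [3.139, -0.004, -0.003]
wrist_force: [0.1, -0.6, -0.7]
width: 0.0938
```

```bash
cat >> h.py <<'E'
def wray(o,u,v,z):
    c=calibration('wrist');T=c['tool_from_camera'];Rt=Ro.from_euler('xyz',o['ee_rot']).as_matrix()
    x,y=u-c['cx'],v-c['cy'];r=np.hypot(x,y);th=r/c['fx'];k=np.sin(th)/r
    d=Rt@T[:3,:3]@np.array([x*k,y*k,np.cos(th)]);p=o['tool_pos']+Rt@T[:3,3]
    return p+d*(z-p[2])/d[2]
E
python3 - <<'E'
from h import *
import json
o=robot.get_obs();print(o['tool_pos'],o['ee_rot'],o['width'])
json.dump({k:list(o[k]) for k in('tool_pos','ee_rot')},open('o2.json','w'))
p,d=snapshot('wrist'); save('w2.png',p)
q=snapshot('scene')[0]; 
print('handle now', world('scene',477,249,z=.226).round(3))
E
```

```text
[ 0.45402822 -0.2998866   0.20186732] [ 3.13914613e+00 -3.69386930e-03 -2.68063787e-03] 0.093795989497777
handle now [0.49  0.308 0.226]
```

View pics/w2.png

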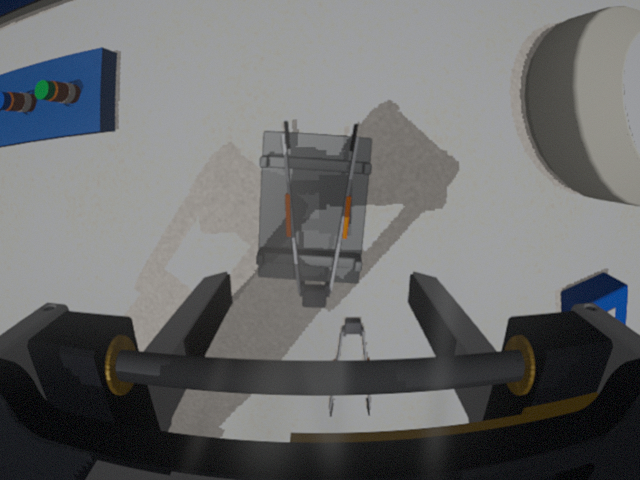

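The wrist view shows the grips at (290,215) and (347,217), the rear block at (315,294) and the jaws at (287,130) and (355,135). The magnifier handle works out at an angle of about 1.50.

```bash
python3 - <<'E'
from h import *
import json
o={k:np.array(v) for k,v in json.load(open('o2.json')).items()}
for n,u,v,z in (('gL',289.5,215,.047),('gR',347,217,.047),('rear',315,294,.047),('jL',287,130,.047),('jR',355,135,.047),('cap',43,90,.092)): print(n,wray(o,u,v,z).round(4))
p,d=snapshot('wrist')
f=lambda p,x,y,w,h,s:cv2.resize(p[y:y+h,x:x+w],None,fx=s,fy=s,interpolation=cv2.INTER_CUBIC)
save('w2c.png',f(p,240,110,150,200,3))
E
```

```text
gL [ 0.458 -0.271  0.047]
gR [ 0.4557 -0.3291  0.047 ]
rear [ 0.3718 -0.2962  0.047 ]
jL [ 0.5433 -0.2697  0.047 ]
jR [ 0.5382 -0.3365  0.047 ]
cap [ 0.6075 -0.0111  0.092 ]
```

View pics/w2c.png

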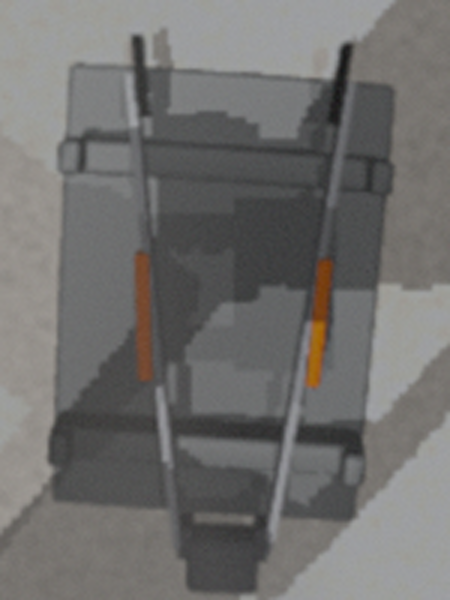

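```bash
python3 - <<'E'
from h import *
print(to(.455,-.2975,.022,-.04))
E
```

```text
[ 0.02 -0.32 18.    0.04]
```

Request:
servo_tool:
  series: "-1 0.1 -0.2 4 0.04; -1 0.1 -0.2 8 0.04; -1 0.1 -0.2 12 0.04; -1 0.1 -0.2 14 0.04; -1 0.1 -0.2 16 0.04; -1 0.1 -0.2 17 0.04; -1 0.1 -0.2 18 0.04; -1 0.1 -0.2 18 0.04; -1 0.1 -0.2 18 0.04; -1 0.1 -0.2 18 0.04"

```text
time: 9.57
tool_pos: [0.4549, -0.2991, 0.0209]
ee_rot: [3.139, -0.003, -0.044]
wrist_force: [-0.4, 0.1, -0.3]
width: 0.0938
```

Request:
servo_tool:
  series: "-0.21 0 0 0 0; -0.21 0 0 0 0; -0.21 0 0 0 0; -0.21 0 0 0 0; -0.21 0 0 0 0; -0.21 0 0 0 0; -0.21 0 0 0 0; -0.21 0 0 0 0; -0.21 0 0 0 0; -0.21 0 0 0 0"

```text
time: 10.4
tool_pos: [0.4537, -0.2983, 0.0189]
ee_rot: [-3.142, 0.0, -0.044]
wrist_force: [0.6, 0.8, -0.3]
width: 0.0568
```

Width is 57 mm against the spring. I'll lift, then move up near the block for a look.

Request:
servo_tool:
  series: "-0.21 0 0 -0.5 0; -0.21 0 0 -1 0; -0.21 0 0 -2 0; -0.21 0 0 -4 0; -0.21 0 0 -6 0; -0.21 0 0 -9 0; -0.21 0 0 -12 0; -0.21 0 0 -15 0; -0.21 0 0 -18 0; -0.21 0 0 -18 0; -0.21 0 0 -18 0"

```text
time: 11.32
tool_pos: [0.4549, -0.2992, 0.2028]
ee_rot: [3.137, -0.006, -0.044]
wrist_force: [-0.1, 0.1, -0.6]
width: 0.0572
```

```bash
python3 - <<'E'
from h import *
o=robot.get_obs();print(o['tool_pos'],o['ee_rot'],o['width'],o['wrist_force'])
print(to(.527,.145,.20,0), to(.517,.145,.20,0))
E
```

```text
[ 0.4549247  -0.29924685  0.2028074 ] [ 3.13733669 -0.00559633 -0.04411464] 0.05718396974920094 [-0.1261033   0.11121492 -0.58330864]
[ 5.24e+00 -4.47e+01  1.20e-01 -4.00e-02] [ 4.240e+00 -4.466e+01  1.100e-01 -4.000e-02]
```

Request:
servo_tool:
  series: "-0.21 0.4 -3 0 0; -0.21 0.8 -6 0 0; -0.21 1.2 -9.5 0 -0.01; -0.21 1.6 -13 0 -0.02; -0.21 2 -16.5 0 -0.02; -0.21 2.4 -20 0 -0.02; -0.21 2.8 -23.5 0 -0.03; -0.21 3.2 -27 0 -0.03; -0.21 3.6 -30.5 0 -0.03; -0.21 4 -34 0 -0.03; -0.21 4.4 -37 0 -0.04; -0.21 4.7 -40 0 -0.04; -0.21 5 -42.5 0 -0.04; -0.21 5.2 -44 0 -0.04; -0.21 5.2 -44.7 0 -0.04; -0.21 5.2 -44.7 0 -0.04; -0.21 5.2 -44.7 0 -0.04; -0.21 5.2 -44.7 0 -0.04"

```text
time: 12.82
tool_pos: [0.5251, 0.1449, 0.1985]
ee_rot: [3.141, 0.001, -0.005]
wrist_force: [-0.1, 0.2, 0.1]
width: 0.0569
```

```bash
python3 - <<'E'
from h import *
import json
o=robot.get_obs();print(o['tool_pos'],o['ee_rot'],o['width'])
json.dump({k:list(o[k]) for k in('tool_pos','ee_rot')},open('o3.json','w'))
p,d=snapshot('wrist')
f=lambda p,x,y,w,h,s:cv2.resize(p[y:y+h,x:x+w],None,fx=s,fy=s,interpolation=cv2.INTER_CUBIC)
s,_=snapshot('side'); a,_=snapshot('scene')
save('m3.png',np.hstack([f(p,220,80,200,300,2),np.vstack([f(s,200,160,100,75,4),f(a,310,220,100,75,4)])]))
E
```

```text
[0.5251097  0.14488036 0.19853336] [ 3.14078113e+00  8.43457486e-04 -5.39501832e-03] 0.05686759640173287
```

View pics/m3.png

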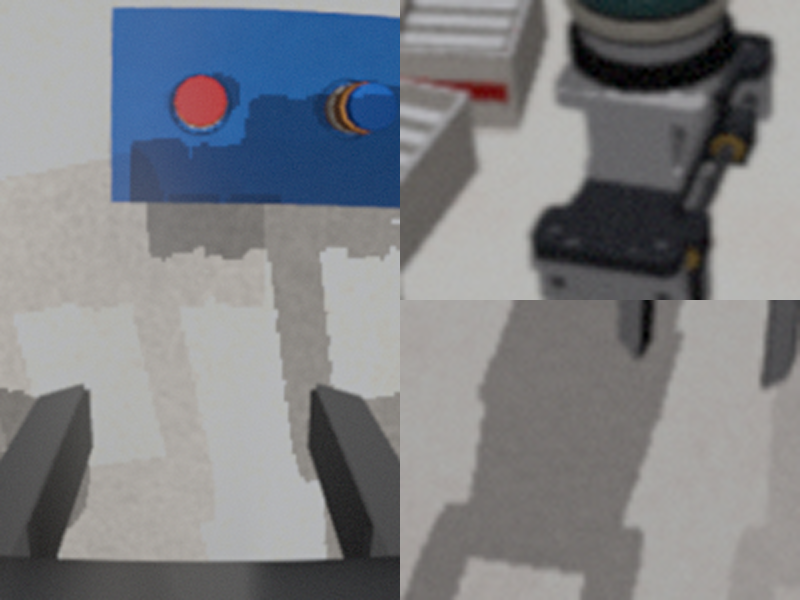

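The gripper is empty: the red cap is visible at crop (200,101), but there are no tongs between the fingers. They must have slipped out. I'll locate them with image code.

```bash
python3 - <<'E'
from h import *
for n in('scene','side'):
    a=np.load(n+'_p.npy'); b,_=snapshot(n); np.save(n+'_p2.npy',b)
    for t,i in(('old',a),('new',b)):
        hsv=cv2.cvtColor(i,cv2.COLOR_RGB2HSV); m=cv2.inRange(hsv,(6,170,110),(14,255,255))
        k,_,st,c=cv2.connectedComponentsWithStats(m); print(n,t,[(c[j].round(1).tolist(),int(st[j,4])) for j in range(1,k) if st[j,4]>8])
a=np.load('scene_p2.npy');b=np.load('side_p2.npy')
f=lambda p,x,y,w,h,s:cv2.resize(p[y:y+h,x:x+w],None,fx=s,fy=s,interpolation=cv2.INTER_CUBIC)
save('c4.png',np.hstack([f(a,170,180,100,100,4),f(b,295,150,100,100,4)]))
E
```

```text
scene old [([222.8, 244.1], 9)]
scene new [([222.5, 244.6], 10)]
side old [([333.7, 204.4], 39), ([408.1, 212.0], 18)]
side new [([333.1, 204.6], 34), ([410.9, 212.6], 10)]
```

View pics/c4.png

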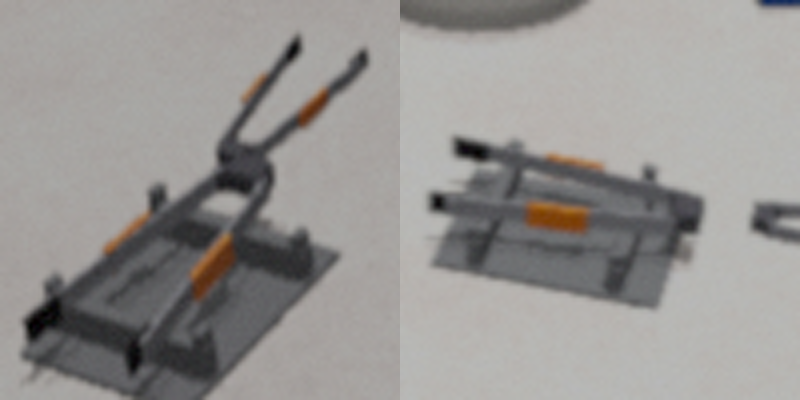

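The tongs lie unmoved on the rest, with orange grips at scene (223,246) and (202,238), so the first grip slipped on lifting. I'll go back and regrip, checking step by step.

```bash
python3 - <<'E'
from h import *
print(to(.455,-.2975,.2,-.04))
for k,(a,b) in {'grip+':((222.8,246.3),(334.4,204.2)),'grip+top-rear':((170+232/4,180+236/4),(295+187/4,150+205/4)),'grip+top-front':((170+196/4,180+270/4),(295+128/4,150+203/4)),
 'jaw+top':((170+133/4,180+340/4),(295+36/4,150+194/4)),'reartop':((170+245/4,180+158/4),(295+288/4,150+197/4))}.items():
  p,g=tri(('scene',*a),('side',*b));print(k,p.round(4),round(g,4))
E
```

```text
[-6.800e+00  4.431e+01 -8.000e-02  3.000e-02]
grip+ [ 0.4536 -0.2685  0.0374] 0.0011
grip+top-rear [ 0.4335 -0.2663  0.0495] 0.0055
grip+top-front [ 0.475  -0.2645  0.0499] 0.0018
jaw+top [ 0.5427 -0.2652  0.0472] 0.0037
reartop [ 0.3631 -0.2957  0.0503] 0.0007
```

Request:
servo_tool:
  series: "-1 -6.8 44.3 0 0.03; -1 -6.8 44.3 0 0.03; -1 -6.8 44.3 0 0.03; -1 -6.8 44.3 0 0.03; -1 -6.8 44.3 0 0.03; -1 -6.8 44.3 0 0.03; -1 -6.8 44.3 0 0.03; -1 -6.8 44.3 0 0.03; -1 -6.8 44.3 0 0.03; -1 -6.8 44.3 0 0.03; -1 -6.8 44.3 0 0.03; -1 -6.8 44.3 0 0.03; -1 -6.8 44.3 5 0.03; -1 -6.8 44.3 10 0.03; -1 -6.8 44.3 13 0.03; -1 -6.8 44.3 15 0.03; -1 -6.8 44.3 16.5 0.03; -1 -6.8 44.3 17.8 0.03; -1 -6.8 44.3 17.8 0.03; -1 -6.8 44.3 17.8 0.03"

```text
time: 14.73
tool_pos: [0.4551, -0.2961, 0.0206]
ee_rot: [-3.141, 0.001, -0.034]
wrist_force: [-0.3, 0.2, 0.0]
width: 0.0941
```

Request:
servo_tool:
  series: "-0.3 0 0 0 0; -0.3 0 0 0 0; -0.3 0 0 0 0; -0.3 0 0 0 0; -0.3 0 0 0 0; -0.3 0 0 0 0; -0.3 0 0 0 0; -0.15 0 0 0 0; -0.15 0 0 0 0; -0.15 0 0 0 0; -0.15 0 0 0 0; -0.15 0 0 0 0; -0.15 0 0 0 0"

```text
time: 15.82
tool_pos: [0.4555, -0.2967, 0.0209]
ee_rot: [3.142, 0.0, -0.034]
wrist_force: [-0.4, 0.0, -0.1]
width: 0.0541
```

```bash
python3 - <<'E'
from h import *
o=robot.get_obs();print(o['time'],o['tool_pos'],o['ee_rot'],o['width'],o['wrist_force'])
a,_=snapshot('scene');b,_=snapshot('side');w,_=snapshot('wrist')
f=lambda p,x,y,w,h,s:cv2.resize(p[y:y+h,x:x+w],None,fx=s,fy=s,interpolation=cv2.INTER_CUBIC)
save('c5.png',np.hstack([np.vstack([f(a,165,190,100,75,4),f(b,290,170,100,75,4)]),f(w,220,80,200,300,2)]))
E
```

```text
15.8167 [ 0.45554315 -0.29672648  0.0209396 ] [ 3.14155654e+00  3.44452435e-05 -3.41930531e-02] 0.05405880071953916 [-0.38445231  0.0201133  -0.14613613]
```

View pics/c5.png

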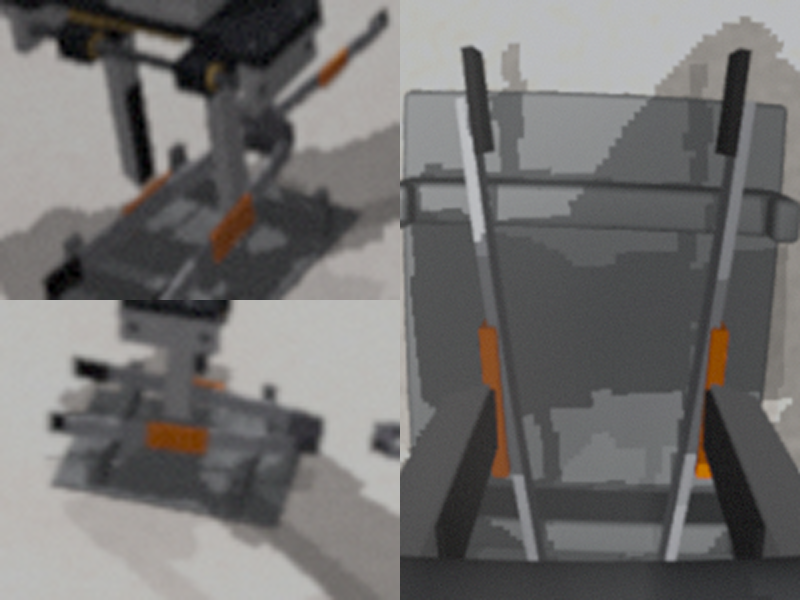

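Neither tong arm is pressed. In the side view the orange grip at crop (178,437) isn't covered by the +y finger, so the fingers seem not to straddle the grips. I'll check by projecting the fingertips.

```bash
python3 - <<'E'
from h import *
o=robot.get_obs(); Rt=Ro.from_euler('xyz',o['ee_rot']).as_matrix()
def pr(n,P):
    c=calibration(n);q=R(c)@P+np.ravel(c['tvec']);return (c['fx']*q[0]/q[2]+c['cx']).round(1),(c['fy']*q[1]/q[2]+c['cy']).round(1)
c=calibration('wrist');T=c['tool_from_camera']
def pw(Pt):
    q=T[:3,:3].T@(Pt-T[:3,3]);th=np.arctan2(np.hypot(q[0],q[1]),q[2]);f=np.arctan2(q[1],q[0])
    return (c['cx']+c['fx']*th*np.cos(f)).round(1),(c['cy']+c['fx']*th*np.sin(f)).round(1)
for s in(-1,1):
  for dz in (0,-.03):
    Pt=np.array([0,s*.0335,dz]); P=o['tool_pos']+Rt@Pt
    print('tip tool-y',s,dz,P.round(3),'scene',pr('scene',P),'side',pr('side',P),'wrist',pw(Pt))
# depth around +y finger/grip in side, and scene
_,d=snapshot('side')
for u,v in((335,204),(335,196),(335,190),(336,180)): print((u,v),world('side',u,v,d=d[v,u]).round(3))
_,d=snapshot('scene')
for u,v in((222,246),(222,236),(220,225),(198,232),(197,225)): print((u,v),world('scene',u,v,d=d[v,u]).round(3))
E
```

```text
tip tool-y -1 0 [ 0.457 -0.263  0.021] scene (np.float64(224.9), np.float64(253.1)) side (np.float64(332.9), np.float64(209.4)) wrist (np.float64(263.3), np.float64(268.6))
tip tool-y -1 -0.03 [ 0.457 -0.263  0.051] scene (np.float64(223.6), np.float64(243.2)) side (np.float64(333.3), np.float64(201.3)) wrist (np.float64(255.4), np.float64(287.0))
tip tool-y 1 0 [ 0.454 -0.33   0.021] scene (np.float64(201.6), np.float64(246.2)) side (np.float64(337.6), np.float64(195.8)) wrist (np.float64(372.7), np.float64(268.6))
tip tool-y 1 -0.03 [ 0.454 -0.33   0.051] scene (np.float64(199.9), np.float64(236.3)) side (np.float64(338.1), np.float64(187.8)) wrist (np.float64(380.2), np.float64(286.9))
(335, 204) [ 0.451 -0.264  0.041]
(335, 196) [ 0.451 -0.256  0.076]
(335, 190) [ 0.452 -0.256  0.098]
(336, 180) [ 0.445 -0.218  0.159]
(222, 246) [ 0.462 -0.265  0.046]
(222, 236) [ 0.468 -0.257  0.082]
(220, 225) [ 0.467 -0.259  0.112]
(198, 232) [ 0.462 -0.328  0.07 ]
(197, 225) [ 0.467 -0.324  0.094]
```

```bash
python3 - <<'E'
from h import *
c=calibration('wrist');T=c['tool_from_camera']
def pw(Pt):
    q=T[:3,:3].T@(np.array(Pt)-T[:3,3]);th=np.arctan2(np.hypot(q[0],q[1]),q[2]);f=np.arctan2(q[1],q[0])
    return (c['cx']+c['fx']*th*np.cos(f)).round(1),(c['cy']+c['fx']*th*np.sin(f)).round(1)
for dz in (0,-.01,-.02,-.03,-.04): print(dz,[pw([x,.047,dz]) for x in(-.008,.008)],'now',[pw([x,.027,dz]) for x in(-.008,.008)])
def pr(n,P):
    c=calibration(n);q=R(c)@P+np.ravel(c['tvec']);return (c['fx']*q[0]/q[2]+c['cx']).round(1),(c['fy']*q[1]/q[2]+c['cy']).round(1)
# start pose tips in the first scene picture
Rt=Ro.from_euler('xyz',[3.1416,0,.336]).as_matrix()
for s in(-1,1):
  for dz in(0,-.03):print(s,dz,pr('scene',np.array([.1811,-.5187,.1699])+Rt@[0,s*.053,dz]))
# finger depth profile in wrist camera, right finger column
_,d=snapshot('wrist')
for v in range(262,300,4): print(v,[round(float(x),3) for x in d[v,355:400:5]])
E
```

```text
0 [(np.float64(393.5), np.float64(280.5)), (np.float64(395.0), np.float64(256.0))] now [(np.float64(361.7), np.float64(280.9)), (np.float64(362.6), np.float64(256.2))]
-0.01 [(np.float64(396.6), np.float64(286.4)), (np.float64(398.3), np.float64(261.0))] now [(np.float64(363.5), np.float64(286.9)), (np.float64(364.5), np.float64(261.3))]
-0.02 [(np.float64(399.9), np.float64(292.9)), (np.float64(401.9), np.float64(266.6))] now [(np.float64(365.5), np.float64(293.5)), (np.float64(366.6), np.float64(266.9))]
-0.03 [(np.float64(403.5), np.float64(300.0)), (np.float64(405.7), np.float64(272.6))] now [(np.float64(367.6), np.float64(300.7)), (np.float64(368.9), np.float64(273.0))]
-0.04 [(np.float64(407.5), np.float64(307.7)), (np.float64(410.0), np.float64(279.2))] now [(np.float64(369.9), np.float64(308.6)), (np.float64(371.4), np.float64(279.8))]
-1 0 (np.float64(208.2), np.float64(132.0))
-1 -0.03 (np.float64(206.8), np.float64(121.9))
1 0 (np.float64(170.2), np.float64(131.2))
1 -0.03 (np.float64(168.4), np.float64(121.1))
262 [0.241, 0.241, 0.241, 0.202, 0.197, 0.197, 0.24, 0.241, 0.24]
266 [0.241, 0.241, 0.0, 0.2, 0.197, 0.197, 0.241, 0.241, 0.242]
270 [0.242, 0.242, 0.212, 0.201, 0.198, 0.197, 0.241, 0.242, 0.241]
274 [0.243, 0.243, 0.212, 0.201, 0.191, 0.186, 0.186, 0.243, 0.243]
278 [0.242, 0.244, 0.21, 0.2, 0.184, 0.181, 0.181, 0.179, 0.18]
282 [0.245, 0.243, 0.207, 0.202, 0.18, 0.176, 0.175, 0.176, 0.177]
286 [0.245, 0.245, 0.205, 0.203, 0.18, 0.173, 0.171, 0.17, 0.169]
290 [0.246, 0.245, 0.203, 0.201, 0.18, 0.169, 0.166, 0.167, 0.165]
294 [0.246, 0.246, 0.202, 0.202, 0.181, 0.164, 0.16, 0.161, 0.161]
298 [0.246, 0.219, 0.203, 0.201, 0.177, 0.164, 0.161, 0.156, 0.157]
```

Three checks agree: the start picture, the wrist picture and the side depth all put the real fingertips about 30 mm behind the reported TCP. That means the fingers closed just above the grips. I'll open and go 3 cm lower, watching the force.

Request:
servo_tool:
  series: "-1 0 0 0 0; -1 0 0 0 0; -1 0 0 0 0; -1 0 0 0 0; -1 0 0 0 0; -1 0 0 0 0; -1 0 0 0 0; -1 0 0 0.6 0; -1 0 0 1.2 0; -1 0 0 1.8 0; -1 0 0 2.3 0; -1 0 0 2.7 0; -1 0 0 3 0; -1 0 0 3 0; -1 0 0 3 0"

```text
time: 17.37
tool_pos: [0.4555, -0.2967, -0.0092]
ee_rot: [-3.141, 0.0, -0.034]
wrist_force: [-0.4, -0.0, 0.8]
width: 0.094
```

Reported z is −9 mm with no contact, which confirms the offset. Closing now.

Request:
servo_tool:
  series: "-0.3 0 0 0 0; -0.3 0 0 0 0; -0.3 0 0 0 0; -0.3 0 0 0 0; -0.3 0 0 0 0; -0.3 0 0 0 0; -0.3 0 0 0 0; -0.19 0 0 0 0; -0.19 0 0 0 0; -0.19 0 0 0 0; -0.19 0 0 0 0; -0.19 0 0 0 0"

```text
time: 18.37
tool_pos: [0.4558, -0.2969, -0.0088]
ee_rot: [3.141, -0.0, -0.034]
wrist_force: [0.4, 0.1, 1.0]
width: 0.0559
```

Request:
servo_tool:
  series: "-0.19 0 0 -0.4 0; -0.19 0 0 -0.8 0; -0.19 0 0 -1.4 0; -0.19 0 0 -2.2 0; -0.19 0 0 -3 0; -0.19 0 0 -4 0; -0.19 0 0 -6 0; -0.19 0 0 -8 0; -0.19 0 0 -8 0; -0.19 0 0 -8 0"

```text
time: 19.2
tool_pos: [0.4566, -0.2976, 0.073]
ee_rot: [3.139, -0.003, -0.034]
wrist_force: [-0.0, -0.3, -0.6]
width: 0.0561
```

```bash
python3 - <<'E'
from h import *
o=robot.get_obs();print(o['time'],o['tool_pos'],o['ee_rot'],o['width'],o['wrist_force'],o['wrist_torque'])
w,d=snapshot('wrist'); save('w6.png',w); np.save('w6d.npy',d)
hsv=cv2.cvtColor(w,cv2.COLOR_RGB2HSV); m=cv2.inRange(hsv,(6,170,90),(16,255,255))
k,_,st,c=cv2.connectedComponentsWithStats(m); print([(c[j].round(1).tolist(),st[j].tolist()) for j in range(1,k) if st[j,4]>15])
f=lambda p,x,y,w,h,s:cv2.resize(p[y:y+h,x:x+w],None,fx=s,fy=s,interpolation=cv2.INTER_CUBIC)
b,_=snapshot('side');save('c6.png',np.hstack([f(w,220,80,200,300,2),f(b,290,150,100,150,4)]))
for v in(100,110,120,130,140): print(v,[round(float(x),2) for x in d[v,270:380:5]])
E
```

```text
19.2 [ 0.45663503 -0.29762207  0.07298652] [ 3.13894444 -0.00343862 -0.03422917] 0.05614715620842669 [-0.01411062 -0.31222799 -0.57088099] [0.08678621 0.04897791 0.03430063]
[([374.3, 302.7], [367, 259, 15, 87, 797]), ([260.8, 268.1], [259, 263, 5, 12, 27]), ([265.4, 325.8], [261, 297, 11, 48, 193])]
100 [0.27, 0.27, 0.27, 0.27, 0.27, 0.27, 0.27, 0.27, 0.27, 0.27, 0.27, 0.27, 0.27, 0.27, 0.27, 0.27, 0.27, 0.27, 0.27, 0.27, 0.27, 0.16]
110 [0.27, 0.27, 0.27, 0.27, 0.27, 0.27, 0.27, 0.27, 0.27, 0.27, 0.27, 0.27, 0.27, 0.27, 0.27, 0.27, 0.27, 0.27, 0.27, 0.27, 0.27, 0.16]
120 [0.27, 0.27, 0.27, 0.27, 0.27, 0.27, 0.27, 0.27, 0.27, 0.27, 0.27, 0.27, 0.27, 0.27, 0.27, 0.27, 0.27, 0.27, 0.27, 0.27, 0.27, 0.16]
130 [0.27, 0.27, 0.27, 0.28, 0.28, 0.27, 0.28, 0.27, 0.27, 0.27, 0.28, 0.28, 0.27, 0.28, 0.27, 0.28, 0.27, 0.28, 0.28, 0.27, 0.27, 0.16]
140 [0.17, 0.27, 0.27, 0.27, 0.27, 0.27, 0.27, 0.27, 0.27, 0.27, 0.27, 0.27, 0.27, 0.27, 0.27, 0.27, 0.27, 0.27, 0.27, 0.27, 0.27, 0.16]
```

View pics/c6.png

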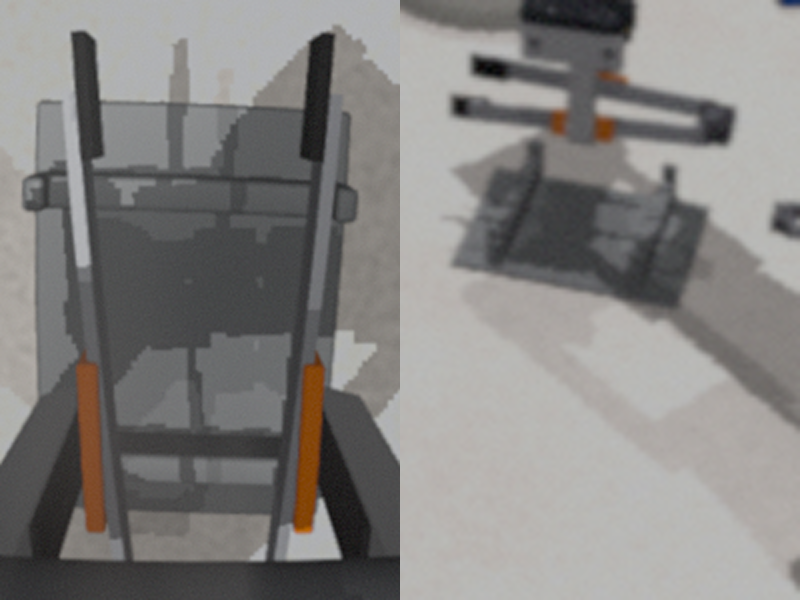

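The tongs are lifted. The side crop shows them clear of the rest and held in the middle of the grips. The wrist crop shows the pads around crop (88,95) and (315,95), about 45 mm apart. That's my last viewed picture, so from here I'll measure by code: jaw position and tilt, with the vial in the same tool frame.

```bash
cat >> h.py <<'E'
def wtool(u,v,d):
    c=calibration('wrist');T=c['tool_from_camera'];x,y=u-c['cx'],v-c['cy'];r=np.hypot(x,y)+1e-9;th=r/c['fx'];k=np.tan(th)/r
    return T[:3,:3]@(np.array([x*k,y*k,1])*d)+T[:3,3]
E
python3 - <<'E'
from h import *
w,d=cv2.imread('pics/w6.png')[:,:,::-1],np.load('w6d.npy')
# tool-frame cloud of tongs: points nearer than rest
pts=[]
for v in range(90,380):
    for u in range(240,400):
        if d[v,u]>0:
            p=wtool(u,v,d[v,u]); pts.append((*p,u,v,*w[v,u]))
P=np.array(pts)
near=P[(abs(P[:,2]+.03)<.03)&(abs(P[:,1])<.045)]
for x0 in np.arange(-.03,.11,.01):
    s=near[(near[:,0]>=x0)&(near[:,0]<x0+.01)]
    for sg in(-1,1):
        q=s[s[:,1]*sg>0]
        if len(q)>5: print(round(x0,3),sg,'y',np.percentile(q[:,1],[5,95]).round(4),'topz',np.percentile(q[:,2],10).round(4),len(q))
print('xmax',near[:,0].max())
o=robot.get_obs();far=P[P[:,2]>.05];print('table z by wrist',o['tool_pos'][2]-np.percentile(far[:,2],99))
E
```

```text
Traceback (most recent call last):
  File "h.py", line 30, in wtool
    c=calibration('wrist');T=c['tool_from_camera'];x,y=u-c['cx'],v-c['cy'];r=np.hypot(x,y)+1e-9;th=r/c['fx'];k=np.tan(th)/r
ValueError: time passes only in moves, steps and waits
```

```bash
sed -i 's/^def R(c)/import functools\ncalibration=functools.lru_cache(None)(calibration)\ndef R(c)/' h.py
cat > jaw.py <<'E'
from h import *
def cloud(d,u0=200,u1=440,v0=60,v1=380):
    v,u=np.mgrid[v0:v1,u0:u1]; v=v.ravel();u=u.ravel();z=d[v,u];k=z>0;u,v,z=u[k],v[k],z[k]
    c=calibration('wrist');T=c['tool_from_camera'];x,y=u-c['cx'],v-c['cy'];r=np.hypot(x,y)+1e-9;t=np.tan(r/c['fx'])/r
    return (T[:3,:3]@(np.c_[x*t,y*t,np.ones(len(x))]*z[:,None]).T).T+T[:3,3],u,v
E
python3 - <<'E'
from jaw import *
d=np.load('w6d.npy'); P,u,v=cloud(d)
near=P[(abs(P[:,2]+.04)<.04)&(abs(P[:,1])<.045)]
for x0 in np.arange(-.03,.12,.01):
    s=near[(near[:,0]>=x0)&(near[:,0]<x0+.01)]
    for sg in(-1,1):
        q=s[s[:,1]*sg>0]
        if len(q)>5: print(round(x0,3),sg,'y',np.percentile(q[:,1],[5,95]).round(4),'topz',np.percentile(q[:,2],10).round(4),len(q))
print('xmax',np.percentile(near[:,0],99.5))
o=robot.get_obs();print('table z by wrist',o['tool_pos'][2]-np.percentile(P[:,2],[90,99]))
E
```

```text
-0.03 -1 y [-0.024 -0.018] topz -0.0554 194
-0.03 1 y [0.0199 0.0262] topz -0.0556 189
-0.02 -1 y [-0.0265 -0.0189] topz -0.0569 372
-0.02 1 y [0.0205 0.0284] topz -0.057 387
-0.01 -1 y [-0.0272 -0.0195] topz -0.0717 536
-0.01 1 y [0.0215 0.029 ] topz -0.0723 518
0.0 -1 y [-0.032  -0.0205] topz -0.0754 751
0.0 1 y [0.0223 0.0372] topz -0.0758 797
0.01 -1 y [-0.0379 -0.0211] topz -0.0753 1076
0.01 1 y [0.0231 0.04  ] topz -0.0754 1072
0.02 -1 y [-0.0264 -0.0214] topz -0.0566 316
0.02 1 y [0.0236 0.0281] topz -0.0562 316
0.03 -1 y [-0.0252 -0.0219] topz -0.055 267
0.03 1 y [0.0247 0.0276] topz -0.055 244
0.04 -1 y [-0.0258 -0.0226] topz -0.055 272
0.04 1 y [0.0254 0.0283] topz -0.055 257
0.05 -1 y [-0.0266 -0.0233] topz -0.0551 284
0.05 1 y [0.0261 0.0292] topz -0.0551 278
0.06 -1 y [-0.0269 -0.0218] topz -0.0553 297
0.06 1 y [0.0246 0.03  ] topz -0.0554 317
0.07 -1 y [-0.0276 -0.0217] topz -0.056 441
0.07 1 y [0.0248 0.0305] topz -0.056 430
0.08 -1 y [-0.0273 -0.0224] topz -0.0559 329
0.08 1 y [0.0254 0.0305] topz -0.0559 324
0.09 -1 y [-0.0259 -0.0228] topz -0.056 170
0.09 1 y [0.0262 0.0291] topz -0.0561 167
xmax 0.09494401528403183
table z by wrist [-0.00382857 -0.00479902]
```

```bash
python3 - <<'E'
from h import *
o=dict(tool_pos=np.array([.5251,.1449,.1985]),ee_rot=np.array([3.1408,.0008,-.0054]))
print(wray(o,320,130.5,.088)); print(to(.5255,.1463,.12,0))
E
```

```text
[0.61126976 0.14286696 0.088     ]
[ 5.520e+00 -4.448e+01 -4.960e+00 -3.000e-02]
```

Request:
servo_tool:
  series: "-0.19 0 -1 -2 0; -0.19 0.3 -3 -5 0; -0.19 0.8 -6 -5 0; -0.19 1.2 -9.5 -5 -0.01; -0.19 1.6 -13 -5 -0.02; -0.19 2 -16.5 -5 -0.02; -0.19 2.4 -20 -5 -0.02; -0.19 2.8 -23.5 -5 -0.03; -0.19 3.2 -27 -5 -0.03; -0.19 3.6 -30.5 -5 -0.03; -0.19 4 -34 -5 -0.03; -0.19 4.4 -37 -5 -0.03; -0.19 4.8 -40 -5 -0.03; -0.19 5.2 -42.5 -5 -0.03; -0.19 5.5 -44 -5 -0.03; -0.19 5.5 -44.5 -5 -0.03; -0.19 5.5 -44.5 -5 -0.03; -0.19 5.5 -44.5 -5 -0.03; -0.19 5.5 -44.5 -5 -0.03"

```text
time: 20.88
tool_pos: [0.5253, 0.145, 0.1204]
ee_rot: [3.141, 0.001, -0.005]
wrist_force: [-0.4, 0.2, -1.2]
width: 0.056
```

```bash
cat >> jaw.py <<'E'
def look():
    o=robot.get_obs();print(o['time'],o['tool_pos'].round(4),o['ee_rot'].round(4),o['width'],o['wrist_force'].round(1))
    w,d=snapshot('wrist'); P,u,v=cloud(d)
    hsv=cv2.cvtColor(w,cv2.COLOR_RGB2HSV)[v,u].astype(int)
    red=((hsv[:,0]<5)|(hsv[:,0]>174))&(hsv[:,1]>150)&(hsv[:,2]>60)
    q=P[red]; print('red n',len(q))
    if len(q):
        t=q[q[:,2]<np.percentile(q[:,2],10)+.004]
        print('cap top z',np.median(t[:,2]).round(4),'x',np.percentile(t[:,0],[2,98]).round(4),'y',np.percentile(t[:,1],[2,98]).round(4),'uv',u[red].mean(),v[red].mean())
    n=P[(abs(P[:,2]+.052)<.008)&(P[:,0]>.065)&(P[:,0]<.1)&~red]
    for sg in(-1,1):
        k=n[n[:,1]*sg>0]; print('jaw',sg,len(k),'y',np.percentile(k[:,1],[2,98]).round(4) if len(k) else None,'xmax',np.percentile(k[:,0],99).round(4) if len(k) else None,'z',np.percentile(k[:,2],10).round(4) if len(k) else None)
    return w,d,P
E
python3 -c "
from jaw import *
look()"
```

```text
20.8833 [0.5253 0.145  0.1204] [ 3.1407e+00  1.2000e-03 -5.4000e-03] 0.05598076670236124 [-0.4  0.2 -1.2]
red n 603
cap top z 0.0285 x [0.0771 0.0954] y [-0.0076  0.011 ] uv 323.0514096185738 124.91044776119404
jaw -1 972 y [-0.0279 -0.0217] xmax 0.0956 z -0.056
jaw 1 973 y [0.0247 0.031 ] xmax 0.0953 z -0.0561
```

The wrist measurement puts the cap centre at tool (86, 1.7) mm and the jaw centre at (81, 1.5) mm, so it's centred within the ±10 mm clearance. I'll lower 11.2 cm with a 4 mm forward shift.

Request:
servo_tool:
  series: "-0.19 0.4 -0.05 0 0; -0.19 0.4 -0.05 2 0; -0.19 0.4 -0.05 4 0; -0.19 0.4 -0.05 5.5 0; -0.19 0.4 -0.05 6.5 0; -0.19 0.4 -0.05 7.5 0; -0.19 0.4 -0.05 8.5 0; -0.19 0.4 -0.05 9.5 0; -0.19 0.4 -0.05 10.3 0; -0.19 0.4 -0.05 11 0; -0.19 0.4 -0.05 11.2 0; -0.19 0.4 -0.05 11.2 0; -0.19 0.4 -0.05 11.2 0"

```text
time: 22.02
tool_pos: [0.53, 0.1467, 0.0092]
ee_rot: [-3.142, -0.001, -0.004]
wrist_force: [-0.2, -0.9, -1.2]
width: 0.0556
```

```bash
python3 -c "
from jaw import *
look()"
```

```text
22.0167 [0.53   0.1467 0.0092] [-3.1416e+00 -6.0000e-04 -4.1000e-03] 0.055580004061087304 [-0.2 -0.9 -1.2]
red n 2357
cap top z -0.0824 x [0.0724 0.091 ] y [-0.0061  0.0127] uv 329.15231226134915 122.49851506151887
jaw -1 974 y [-0.0279 -0.0217] xmax 0.0955 z -0.056
jaw 1 973 y [0.0247 0.031 ] xmax 0.0953 z -0.056
```

Request:
servo_tool:
  series: "-0.19 0 0.15 0 0; -0.1 0 0.15 0 0; -0.05 0 0.15 0 0; 0 0 0.15 0 0; 0.03 0 0.15 0 0; 0.06 0 0.15 0 0; 0.2 0 0.15 0 0; 0.4 0 0.15 0 0; 1 0 0.15 0 0; 1 0 0.15 0 0; 1 0 0.15 0 0; 1 0 0.15 0 0; 1 0 0.15 0 0; 1 0 0.15 0 0; 1 0 0.15 0 0"

```text
time: 23.32
tool_pos: [0.5297, 0.1451, 0.0089]
ee_rot: [3.142, -0.0, -0.004]
wrist_force: [0.0, 0.5, -0.7]
width: 0.0436
```

```bash
python3 -c "
from jaw import *
look()"
```

```text
23.3167 [0.5297 0.1451 0.0089] [ 3.1415 -0.     -0.0042] 0.04362899273318761 [ 0.   0.5 -0.7]
red n 2385
cap top z -0.0828 x [0.0724 0.0912] y [-0.0076  0.0115] uv 325.6427672955975 121.5958071278826
jaw -1 744 y [-0.0158 -0.0097] xmax 0.0952 z -0.056
jaw 1 692 y [0.0134 0.0191] xmax 0.0951 z -0.0561
```

Closed, with a jaw gap of about 23 mm, so the tongs are on the vial. Lifting straight up slowly.

Request:
servo_tool:
  series: "1 0 0 0 0; 1 0 0 -0.3 0; 1 0 0 -0.6 0; 1 0 0 -1 0; 1 0 0 -1.5 0; 1 0 0 -2 0; 1 0 0 -3 0; 1 0 0 -4 0; 1 0 0 -5.5 0; 1 0 0 -7 0; 1 0 0 -8.5 0; 1 0 0 -10 0; 1 0 0 -11.5 0; 1 0 0 -12.5 0; 1 0 0 -13 0; 1 0 0 -13 0; 1 0 0 -13 0; 1 0 0 -13 0"

```text
time: 24.87
tool_pos: [0.5291, 0.145, 0.1378]
ee_rot: [3.141, 0.002, -0.004]
wrist_force: [-0.1, 0.5, -1.5]
width: 0.0431
```

```bash
python3 - <<'E'
from jaw import *
w,d,P=look()
def blobs(im,rng):
    hsv=cv2.cvtColor(im,cv2.COLOR_RGB2HSV);m=np.zeros(im.shape[:2],np.uint8)
    for lo,hi in rng:m|=cv2.inRange(hsv,lo,hi)
    k,_,st,c=cv2.connectedComponentsWithStats(m);return [(c[j].round(1).tolist(),st[j].tolist()) for j in range(1,k) if st[j,4]>25]
for n in('scene','side'):
    i,dd=snapshot(n);save(n+'_end.png',i)
    a=np.load(n+'_p.npy')
    for t,im in(('old',a),('new',i)):
        print(n,t,'red',blobs(im,[((0,170,90),(5,255,255)),((174,170,90),(180,255,255))]),'green',blobs(im,[((45,120,60),(80,255,255))]))
    if n=='scene':
        print('diff at blue/green vials',[float(np.abs(i[v-12:v+14,u-7:u+8].astype(int)-a[v-12:v+14,u-7:u+8]).mean().round(1)) for u,v in((331,320),(297,310))])
    for c,l in blobs(i,[((0,170,90),(5,255,255)),((174,170,90),(180,255,255))]):
        u,v=map(int,map(round,c));print(n,c,world(n,*c,d=float(dd[v,u])).round(3))
E
```

```text
24.8667 [0.5291 0.145  0.1378] [ 3.1412e+00  2.1000e-03 -4.2000e-03] 0.043057191664731716 [-0.1  0.5 -1.5]
red n 2250
cap top z -0.0825 x [0.0728 0.0915] y [-0.0076  0.0116] uv 327.064 121.88266666666667
jaw -1 733 y [-0.0157 -0.0097] xmax 0.0952 z -0.0558
jaw 1 690 y [0.0134 0.0191] xmax 0.0952 z -0.0557
scene old red [([366.6, 322.0], [363, 320, 9, 5, 34])] green [([461.3, 97.4], [450, 94, 24, 7, 70]), ([295.6, 300.9], [291, 297, 10, 10, 63])]
scene new red [([370.6, 269.5], [366, 265, 10, 9, 68])] green [([295.6, 301.4], [291, 297, 10, 10, 76])]
diff at blue/green vials [8.2, 8.8]
scene [370.6, 269.5] [0.614 0.146 0.223]
side old red [([235.3, 287.3], [232, 284, 8, 7, 39])] green []
side new red [([229.5, 247.7], [226, 244, 8, 9, 61])] green []
side [229.5, 247.7] [0.607 0.152 0.221]
```

The vial rose with the tongs: cap at z≈0.22 in both cameras, and unchanged in the tool frame. I'll hold briefly, recheck, and hand in.

Request:
servo_tool:
  series: "1 0 0 0 0; 1 0 0 0 0; 1 0 0 0 0; 1 0 0 0 0; 1 0 0 0 0; 1 0 0 0 0; 1 0 0 0 0; 1 0 0 0 0"

```text
time: 25.68
tool_pos: [0.5297, 0.1451, 0.139]
ee_rot: [3.142, -0.0, -0.004]
wrist_force: [-0.8, 0.4, -0.3]
width: 0.0436
```

```bash
python3 - <<'E'
from jaw import *
look()
i,d=snapshot('scene'); a=cv2.imread('pics/sc1.png')[:,:,::-1]
f=lambda im:[(c) for c in [np.argwhere(cv2.inRange(cv2.cvtColor(im,cv2.COLOR_RGB2HSV)[230:300,440:510],(20,150,80),(32,255,255))>0)] ][0].mean(0)
print('peg px after swing / now',f(a),f(i))
print(robot.close_job())
E
```

```text
25.6833 [0.5297 0.1451 0.139 ] [ 3.1415e+00 -1.0000e-04 -4.2000e-03] 0.04358091963365859 [-0.8  0.4 -0.3]
red n 2253
cap top z -0.0825 x [0.0728 0.0915] y [-0.0075  0.0116] uv 327.08166888592984 121.86196182867288
jaw -1 733 y [-0.0157 -0.0097] xmax 0.0952 z -0.0557
jaw 1 688 y [0.0134 0.0191] xmax 0.0951 z -0.0556
peg px after swing / now [30.97402597 35.04545455] [30.67096774 34.89677419]
the job is handed in; nothing more can be done
None
```

The job is handed in at about 26 s, with the red-capped vial held in the larger tongs and raised about 12 cm above the block.

**What I did:**
- **Magnifier:** I swung it by the yellow handle to its stop, where it would not move further under 12 N. The handle's position works out to an angle of about 1.50 rad.
- **Vial:** I picked up the tongs from the rest, lowered them over the red-capped vial, closed them and lifted it straight up.

**Last checks:**
- **Held and upright:** The cap is at a height of about 0.22 m in both fixed cameras. It has not shifted between the jaws since they closed, so the vial has not slipped or tipped.
- **Everything else:** The magnifier handle has not moved since the swing. The green cap is where it was at the start. I checked the blue vial only by comparing its image patch, which looked much the same.

**What disagreed:**
- **Missed first grip:** The first attempt closed above the tongs and came up empty. The real fingertips sit about 30 mm behind the reported TCP. I saw this in three camera checks, and going lower without contact confirmed it. I corrected for it from then on.
- **Wrist camera offset:** It reads about 5 px off sideways from the fixed cameras, within what the grip could take.
- **Picture limit:** All 12 viewed pictures were used by the time the tongs were lifted, so the later checks were by image code and depth only.

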